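# Nip a housing in the deburring fixture with the cam lever

### The job

Take the bare aluminium housing off its sloped stand and set it down flat in the fixture's nest, between the cam and the sprung stop, and let go of it. Then turn the cam lever by its red handle just far enough that the housing is pressed on the stop and the stop's yellow pointer stands in the green band, never overrunning so far that it gets into the red, and let go. Leave the blue housing and the other things on the bench as they are.

Things in the scene. Friction and masses are not known exactly. Their poses are not given: they have to be found in the camera images.
- housing_mid (a point): Workpiece: bright bare-aluminium housing with a brown core, 0.42 kg. Flange 90 mm (x) by 80 mm (y) by 14 mm thick, with a round barrel 52 mm across standing in its middle; 62 mm high over all. Point at its centre on the barrel's axis, 31 mm above the underside, so the barrel runs from 17 mm below it to 31 mm above it. z is up the barrel; half a turn about z makes no difference.
- stand_a: Grey stand the bare housing starts on: 125 by 96 mm foot, sloped at 0.6 rad (34 degrees) and facing the robot, so the housing's barrel leans towards the robot. An orange ledge 10 mm high holds the housing's low edge. Fixed. Origin at the centre of its foot; x goes up the slope.
- blue_housing_mid (a point): A blue finished housing of the same shape and size on the other, equal stand, about 160 mm beside; to be left alone. Point at its centre, as for the bare one.
- nest (a point): Where the centre of the housing's underside goes: on top of the dark steel base plate (150 by 235 mm, 12 mm thick, fixed), z up. The flange's 90 mm side goes along x, between two steel end cheeks 10 mm high (6 mm clearance each); the 80 mm side along y, with the cam on the +y side (6 mm clear at joint 0) and the sprung stop on the -y side. Cam and lever bar there are up to 25 mm high, the stop 38 mm.
- cam_pivot (a point): Upright axis of the cam, 66 mm along +y of the nest; point 23 mm above the base plate's top. The cam is a steel disc of 40 mm radius with its centre 20 mm off this axis; at joint 0 that centre is on the far side from the nest, and the disc's edge advances on the housing by 20 mm x (1 - cos(joint)).
- lever_grip (a point): Middle of the red upright round handle (22 mm across, plain from 22 mm below to 24 mm above this point) on the end of the lever bar, 120 mm from the cam's axis. At joint 0 the lever points 100 degrees counter-clockwise, seen from above, of the nest's x.
- cam (a joint): Angle of the cam lever, rad: 0 is open; it grows as the lever turns clockwise seen from above, which closes the cam; stops at -0.3 and 2.3. Stiff friction (0.3 N m, about 3 N at the handle): it stays where it is left.
- pad_face (a point): Centre of the flat front of the black sprung stop pad (70 mm wide, 24 mm high) that the housing is pressed on, 14 mm above the base plate's top. The stop is bolted on at a distance that varies: 44 to 50 mm along -y of the nest.
- pad (a joint): How far the stop pad is pushed back, m: 0 is out, 0.014 is bottomed; its spring pushes out with 3 N plus 0.5 N per mm. A yellow pointer bar on the pad travels over the top of the blue block behind it: white up to 4 mm, green from 4 to 10 mm, white again, then red from 12.5 mm on.
- file_mid (a point): A flat file with a wooden handle, lying on the bench beyond the stands, 280 mm long; to be left alone. This point is at the joint of handle and blade, 13 mm above the bench.
- sanding_block: A cork sanding block, 100 by 60 by 32 mm, near the robot; to be left alone. Origin on its underside.
- wax_tin: A brass-coloured wax tin, 84 mm across, 50 mm high; to be left alone. Origin on its underside.
- oil_bottle: A clear bottle, 64 mm across, 170 mm high; to be left alone. Origin on its underside.
- brush_pot: A white pot, 84 mm across, 95 mm high, beyond the stands; to be left alone. Origin on its underside.
- bore_ring: An aluminium ring, 96 mm across, 22 mm high; to be left alone. Origin on its underside.
Not all that is in view belongs to the job. What is shaped like the part that bears housing_mid but purple or turquoise is not meant.

How it is judged:
On the way:
1. the bare housing stands flat in the nest between cam and stop, let go, with the pad still out (angle between housing_mid's own z axis and vertical below 0.06 rad and z of housing_mid in the frame of nest between 0.026 and 0.035 m and x of housing_mid in the frame of nest between -0.01 and 0.01 m and y of housing_mid in the frame of nest between -0.026 and 0.012 m and angle between the x axis of housing_mid and the x axis of nest, either way round below 0.15 rad and contact force between the fingers and housing below 0.2 N and value of joint pad below 0.0025 m), for 0.2 s.
At the end, for the whole second after the job is handed in: The bare housing is flat in the nest (within 3.4 degrees of level, squared to it within 9 degrees), pressed between cam and stop pad (over 1.5 N on each), with the pad pushed back 3.5 to 10.5 mm (pointer in the green band); housing and lever are let go and at rest (angle between housing_mid's own z axis and vertical below 0.06 rad and z of housing_mid in the frame of nest between 0.026 and 0.035 m and x of housing_mid in the frame of nest between -0.01 and 0.01 m and y of housing_mid in the frame of nest between -0.026 and 0.012 m and angle between the x axis of housing_mid and the x axis of nest, either way round below 0.15 rad and contact force between the fingers and housing below 0.2 N and value of joint pad between 0.0035 and 0.0105 m and contact force between each of cam, pad and housing above 1.5 N and contact force between the fingers and cam below 0.2 N and linear speed of housing below 0.01 m/s); the robot touches nothing.
It fails at once if the cam is overrun: the stop pad is pushed back more than 12.5 mm (pointer in the red) (value of joint pad above 0.0125 m).
It fails at once if the blue housing is moved more than 20 mm (distance of blue_housing_mid from where it was at the start of the episode above 0.02 m).
It fails at once if one of the other loose things on the bench is moved more than 25 mm (distance of any of file_mid, sanding_block, wax_tin, oil_bottle, brush_pot, bore_ring from where it was at the start of the episode above 0.025 m).
It also fails if it takes over 61 s, if anything falls off the work surface, if the arm or the gripper's body presses on something with over 40 N, if the wrist force passes 120 N, or if a joint passes its speed limit or range.

### The arm

A 7-joint arm with a two-finger parallel gripper is mounted at the origin on the work surface. World frame = base frame: x ahead of the robot, y to its left, z up, the work surface at z = 0. Lengths are in m, angles in rad, forces in N, time in s.
With the tool pointing down it reaches from about 0.4 to 0.925 m from the base axis. Payload 5.6 kg.
Tool frame: the origin (TCP) lies midway between the tips of the shut fingers; the grasp point (between the pads) lies 19 mm behind it; z points along the fingers, y is the line along which they close (so a half turn about z gives the same grasp; the last joint's range is limited). The gripper opens to 85 mm and grips with 20 to 120 N. Pads are 22 mm wide; open, the fingers measure 114 mm over their backs; the gripper's body (76 mm by 85 mm) begins 54 mm behind the grasp point. The pads swing forward as they close: fully open they stand 13 mm farther back than shut.
Start: joints at [1.158, 0.468, -0.012, 1.603, 0.006, 1.071, -0.056], TCP at [0.235, -0.606, 0.231] pointing down, gripper open.
Joint ranges: [-2.53, 2.53], [-0.31, 2.02], [-1.57, 1.55], [0.28, 2.44], [-1.29, 4.43], [0.15, 1.84], [-2.92, 2.92]. Speed limits (rad/s): [2.57, 2.57, 3.14, 3.14, 3.14, 3.14, 3.14].

### API

Orientations are given as [roll, pitch, yaw] about the fixed x, y, z axes, in that order (R = Rz(yaw) Ry(pitch) Rx(roll)).
In Python, from station import bot gives the robot as it stands.
- The arm moves only by the tool jog_arm, never from a script. Its argument "targets" is a list of rows, each a list of 3 entries, a list of its own where there are three numbers: the shift along the world's x, y, z in m, then the turn about the world's z in degrees, then the opening, from -1 (shut) to 1 (fully open). In form: [[[tx, ty, tz], spin, gripper], ...]. A call has 1 to 8 rows; each row shifts and turns the commanded pose from where the row before left it; what a row does not reach is not made up. A row lasts 1/12 s, in which the tool goes at most 41.7 mm and 7.16 degrees, less where a joint would pass 70% of its speed; a pose out of reach is approached as far as the arm can. A call with a gripper value outside its range is refused whole. The fingers move at their own pace and stop on an object; "grip_force" is the grip in N (left out, the last holds). Time passes only in rows, so rows that do not move let the fingers close. It gives the time, the measured TCP pose, the force, the opening and the grip force at its end, in the units of the state.
- bot.read_state(): the state, without advancing time (a new reading comes with each control period).
- bot.grab_frame(name): name is "scene" or "top" or "wrist"; returns the picture (420x560x3 uint8, red, green, blue); there is no depth.
- bot.calibration(name): a dict with "intrinsics" (3x3 intrinsics, pixels), "extrinsics" (4x4, takes a point from world to camera coordinates); the wrist camera has in their place "hand_eye" (4x4, takes a point from camera to tool coordinates, whose origin is the TCP and whose axes are the flange's). Camera axes: x right, y down, z forward; pixel columns grow to the right and rows downward; lengths in m; the calibration is good to about 2 mm. A picture is of the moment at which its call begins: read the wrist's pose just before it. calibration takes no time and is no camera call.
- bot.job_done(): hands the job in; it is judged then, once.
The state is a dict: "t": time; "joint_positions": joint angles; "qd": joint speeds; "tau": joint torques, N m; "tool_pos": TCP position; "eef_rot": TCP orientation; "ft_force": force on the tool from outside, world axes, zero at the start; "ft_torque": the same for the moment, N m; "opening": finger opening in m; "grasp_force": force on a finger pad.
Only numpy, scipy, OpenCV 4.12 (cv2) and the standard library are available. Lean on these libraries where they do the work, as an engineer would, in place of code of your own. Each camera call takes 0.05 s, during which the arm holds its last target. There are 200 camera calls.

## Working session

There is one attempt and no reset: what is moved stays moved. The work goes in short steps, Python scripts to look and compute and a tool call to move; the robot and the scene stay as the last step left them, time stands still between calls to the robot, and variables do not carry over. Pictures are saved under pics/ and viewed, at most 10 in all, crops included, and the job is handed in when it is done.

Besides the shell and the picture viewer there is one more tool, called after "Request:" by a JSON object that holds its "fn" and its "kwargs". jog_arm: Moves the arm, as the interface text tells. Its arguments: {"type":"object","properties":{"targets":{"type":"array","items":{"type":"array"}},"grip_force":{"type":"number"}},"required":["targets"]}

```bash
mkdir -p pics; ls
python3 - <<'E'
from station import bot
import cv2,numpy as np
s=bot.read_state();print(s)
for n in("scene","top"):
    im=bot.grab_frame(n);cv2.imwrite(f"pics/{n}0.png",im[...,::-1])
    c=bot.calibration(n);print(n,c)
print(bot.calibration("wrist"))
E
```

```text
pics
{'t': 0.0, 'joint_positions': array([ 1.1580305 ,  0.46837303, -0.01159089,  1.60364788,  0.00598954,
        1.07139218, -0.05630176]), 'qd': array([-1.57002079e-03, -9.14108244e-04, -4.40728941e-04, -3.52290163e-05,
        4.94718733e-04, -5.16127071e-04,  2.91742865e-04]), 'tau': array([ 4.93627904e-04, -5.32388413e+01,  2.16875668e-02, -2.51302725e+01,
        1.14744561e-02,  7.76475237e-03,  4.01052614e-05]), 'tool_pos': array([ 0.23463441, -0.60556505,  0.23033097]), 'eef_rot': array([-3.13981076e+00,  1.20911566e-04,  3.69684669e-01]), 'ft_force': array([0.0445402 , 0.77911682, 0.29854828]), 'ft_torque': array([0.03123128, 0.00161828, 0.03671085]), 'grasp_force': 0.0, 'opening': 0.08543269105040681}
scene {'intrinsics': array([[382.05190886,   0.        , 280.38959678],
       [  0.        , 382.05190886, 215.3534425 ],
       [  0.        ,   0.        ,   1.        ]]), 'extrinsics': array([[-4.03009632e-01,  9.15195583e-01, -5.29743108e-04,
         1.97765657e-01],
       [ 7.04035589e-01,  3.09654647e-01, -6.39099279e-01,
        -3.28193976e-01],
       [-5.847368
[... 412 characters left out ...]
-0.98302213,  0.01789271, -0.18261257,  0.54276991],
       [ 0.18283066,  0.01140938, -0.98307821,  1.09254516],
       [ 0.        ,  0.        ,  0.        ,  1.        ]])}
{'intrinsics': array([[320.70801421,   0.        , 277.96499377],
       [  0.        , 320.70801421, 204.06305744],
       [  0.        ,   0.        ,   1.        ]]), 'hand_eye': array([[-1.05980630e-03, -9.56413904e-01, -2.92012536e-01,
         7.49449520e-02],
       [ 9.99999435e-01, -9.90277032e-04, -3.85911437e-04,
        -9.63825485e-04],
       [ 7.99177564e-05, -2.92012780e-01,  9.56414413e-01,
        -1.42314801e-01],
       [ 0.00000000e+00,  0.00000000e+00,  0.00000000e+00,
         1.00000000e+00]])}
```

View pics/top0.png

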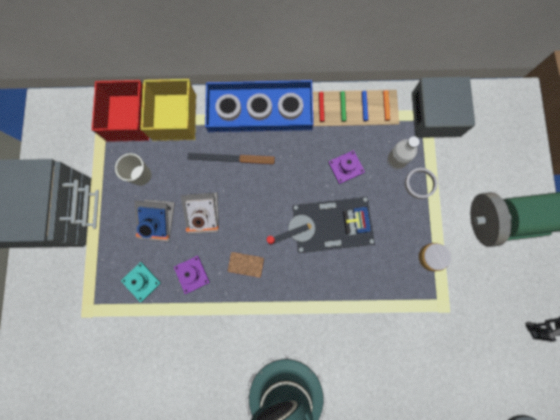

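View pics/scene0.png

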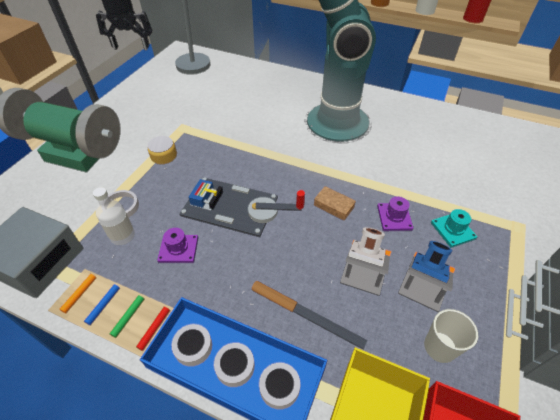

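Top view: the candidates shaped like the housing are bare aluminium/brown core at (201,215), blue at (152,222), purple at (346,165) and (191,273), and turquoise at (140,281). The bare one on the grey stand at (201,215) fits. The fixture is at (333,225), with its red handle at (270,240). I'll confirm in an enlarged crop.

Run:
```python
import cv2
im=cv2.imread("pics/top0.png")
cv2.imwrite("pics/crop1.png",cv2.resize(im[165:290,125:385],None,fx=3,fy=3,interpolation=cv2.INTER_CUBIC))
```

```text
(no output)
```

View pics/crop1.png

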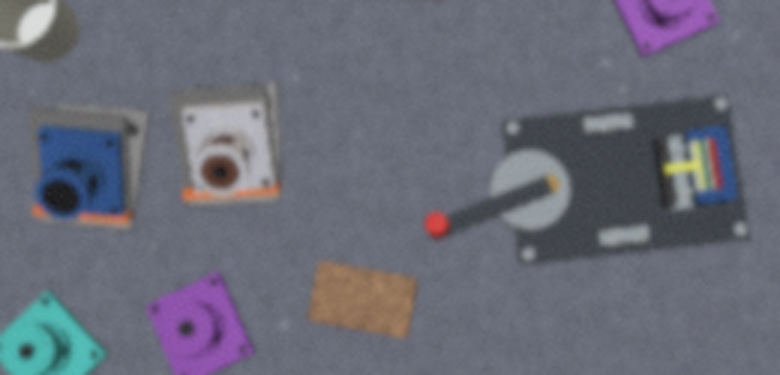

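```bash
cat > h.py <<'E'
import numpy as np
from scipy.spatial.transform import Rotation as R
from station import bot
def ray(n,uv,z,st=None):
    c=bot.calibration(n);K=c["intrinsics"]
    if n=="wrist":
        T=np.eye(4);T[:3,:3]=R.from_euler("xyz",st["eef_rot"]).as_matrix();T[:3,3]=st["tool_pos"];M=T@c["hand_eye"]
    else: M=np.linalg.inv(c["extrinsics"])
    d=M[:3,:3]@np.linalg.solve(K,[*uv,1]);o=M[:3,3]
    return o+d*(z-o[2])/d[2]
def proj(n,P,st=None):
    c=bot.calibration(n)
    if n=="wrist":
        T=np.eye(4);T[:3,:3]=R.from_euler("xyz",st["eef_rot"]).as_matrix();T[:3,3]=st["tool_pos"];E=np.linalg.inv(T@c["hand_eye"])
    else:E=c["extrinsics"]
    p=c["intrinsics"]@(E[:3,:3]@P+E[:3,3]);return p[:2]/p[2]
E
python3 - <<'E'
from h import *
np.set_printoptions(precision=4,suppress=True)
f=lambda u,v,z:ray("top",(125+u/3,165+v/3),z)
for k,a in dict(p1=(502,122,.012),p2=(732,97,.012),p3=(748,238,.012),p4=(522,263,.012),ch1=(609,122,.022),ch2=(624,235,.022),piv=(552,183,.037),hand=(437,224,.059),barrel=(221,171,.1),led1=(184,197,.025),led2=(280,190,.025),ft1=(172,92,.06),ft2=(276,84,.06),blue=(61,196,.1),sand=(362,300,.032),).items():print(k,f(*a))
# housing centre: fit stand pose
c=0.6
E
```

```text
p1 [ 0.5563 -0.0312  0.012 ]
p2 [ 0.5783 -0.269   0.012 ]
p3 [ 0.4327 -0.2766  0.012 ]
p4 [ 0.4113 -0.0482  0.012 ]
ch1 [ 0.5524 -0.1401  0.022 ]
ch2 [ 0.4369 -0.1507  0.022 ]
piv [ 0.4887 -0.0792  0.037 ]
hand [0.4474 0.0353 0.059 ]
barrel [0.497  0.2382 0.1   ]
led1 [0.4825 0.2922 0.025 ]
led2 [0.488 0.195 0.025]
ft1 [0.5836 0.2982 0.06  ]
ft2 [0.5899 0.1943 0.06  ]
blue [0.4758 0.3896 0.1   ]
sand [0.3763 0.1112 0.032 ]
```

The crop confirms the bare aluminium housing with a brown core at crop (221,171), standing on its grey stand with the orange ledge. The blue one is at (61,196). The cam, handle and stop are also clear. Moving above the housing.

Request:
{"fn": "jog_arm", "kwargs": {"targets": [[[0.021,0.026,0.0165],-3,1],[[0.021,0.026,0.0165],-3,1],[[0.021,0.026,0.0165],-3,1],[[0.021,0.026,0.0165],-3,1],[[0.021,0.026,0.0165],-3,1],[[0.021,0.026,0.0165],-2.7,1],[[0.007,0.038,0],0,1],[[0.007,0.038,0],0,1]]}}

```text
t: 0.77
tool_pos: [0.376, -0.3726, 0.3308]
eef_rot: [3.141, -0.001, 0.061]
ft_force: [1.0, 0.2, -0.5]
opening: 0.0856
grasp_force: 0.0
```

Request:
{"fn": "jog_arm", "kwargs": {"targets": [[[0.007,0.038,0],0,1],[[0.007,0.038,0],0,1],[[0.007,0.038,0],0,1],[[0.007,0.038,0],0,1],[[0.007,0.038,0],0,1],[[0.007,0.038,0],0,1],[[0.007,0.038,0],0,1],[[0.007,0.038,0],0,1]]}}

```text
t: 1.43
tool_pos: [0.4306, -0.0682, 0.3303]
eef_rot: [3.141, 0.0, 0.061]
ft_force: [1.4, -1.4, -0.9]
opening: 0.0857
grasp_force: 0.0
```

Request:
{"fn": "jog_arm", "kwargs": {"targets": [[[0.007,0.038,0],0,1],[[0.007,0.038,0],0,1],[[0.007,0.038,0],0,1],[[0.007,0.038,0],0,1],[[0.007,0.038,0],0,1],[[0.007,0.038,0],0,1],[[0.007,0.038,0],0,1],[[0.007,0.038,0],0,1]]}}

```text
t: 2.1
tool_pos: [0.4868, 0.2355, 0.3301]
eef_rot: [3.141, 0.0, 0.06]
ft_force: [1.0, -0.7, 0.7]
opening: 0.0854
grasp_force: 0.0
```

Run:
```python
from h import *
import cv2
s=bot.read_state();im=bot.grab_frame("wrist");print(s["t"],s["tool_pos"],s["eef_rot"])
cv2.imwrite("pics/w1.png",im[...,::-1]);np.save("s1.npy",s,allow_pickle=True)
```

```text
2.1 [0.48680331 0.2355042  0.33006271] [3.14121655e+00 2.81907469e-04 6.03601300e-02]
```

View pics/w1.png

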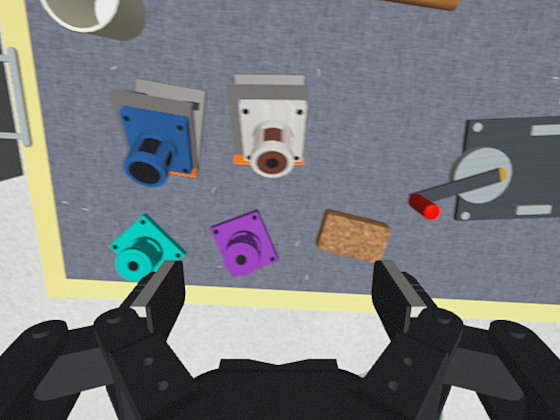

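Wrist view: the bare housing's barrel top is at (272,163), with upper flange corners at (240,100) and (306,99). The handle and cam are in view at the right.

Run:
```python
from h import *
from scipy.optimize import least_squares
s=np.load("s1.npy",allow_pickle=True).item()
c=lambda u,v:(125+u/3,165+v/3)
obs=[("wrist",(0,0,31),(272,163)),("wrist",(45,40,-17),(240,100)),("wrist",(45,-40,-17),(306,99)),
("top",(0,0,31),c(221,171)),("top",(45,40,-17),c(181,103)),("top",(45,-40,-17),c(268,100)),("top",(-45,-40,-17),c(279,187)),("top",(-45,40,-17),c(184,192))]
def r(p):
    Rm=R.from_euler("xyz",[0,-.6,p[3]]).as_matrix()
    return np.concatenate([proj(n,Rm@np.array(l)/1000+p[:3],s)-np.array(q) for n,l,q in obs])
f=least_squares(r,[.53,.24,.08,.06],loss="soft_l1");print(f.x.round(4),f.fun.reshape(-1,2).round(1))
m=f.x[:3];ax=R.from_euler("xyz",[0,-.6,f.x[3]]).as_matrix()[:,2]
for h in(.015,.018,.02):print(h,(m+ax*h).round(4))
```

```text
[0.5204 0.2449 0.0573 0.0482] [[ 0.6 -6.9]
 [-0.3  0.3]
 [ 0.5  2.1]
 [-0.7 -1.1]
 [-0.3  1.7]
 [-2.3  1. ]
 [-2.1 -0.9]
 [ 3.5 -0.8]]
0.015 [0.5119 0.2445 0.0697]
0.018 [0.5103 0.2445 0.0722]
0.02 [0.5091 0.2444 0.0738]
```

```bash
python3 - <<'E'
from h import *
s=np.load("s1.npy",allow_pickle=True).item()
import cv2
from scipy.optimize import least_squares
c=lambda u,v:(125+u/3,165+v/3)
print("wrist check: handle top",ray("wrist",(432,211),.059,s),"cheek",ray("wrist",(533,210),.022,s),"pivot",ray("wrist",(502,174),.037,s), "sand",ray("wrist",(354,235),.032,s))
# two-view triangulation of barrel top
def tri(w,t):
    g=lambda p:np.r_[proj("wrist",p,s)-w,proj("top",p,s)-t]
    f=least_squares(g,[.5,.24,.1]);return f.x.round(4),f.fun.round(1)
print(tri((272,163),c(221,171)));print(tri((240,100),c(181,103)),tri((306,99),c(268,100)))
E
python3 - <<'E'
import cv2,numpy as np
a=cv2.imread("pics/w1.png")[60:200,210:330];b=cv2.imread("pics/top0.png")[185:240,175:230]
cv2.imwrite("pics/c2.png",np.hstack([cv2.resize(a,(480,560)),cv2.resize(b,(310,560))]) if 0 else np.hstack([cv2.resize(a,(480,560),interpolation=2),np.vstack([cv2.resize(b,(310,310),interpolation=2),np.zeros((250,310,3),np.uint8)])]))
E
```

```text
wrist check: handle top [0.43771477 0.02431572 0.059     ] cheek [ 0.43702647 -0.14369775  0.022     ] pivot [ 0.49006828 -0.07294596  0.037     ] sand [0.38580996 0.11790666 0.032     ]
(array([0.4962, 0.2437, 0.0907]), array([ 0.5, -0.3, -1.2,  0.8]))
(array([0.5656, 0.2848, 0.0835]), array([ 0.3, -0.2, -0.7,  0.6])) (array([0.5723, 0.2061, 0.0503]), array([ 0.4, -0.4, -0.8,  1.1]))
```

View pics/c2.png

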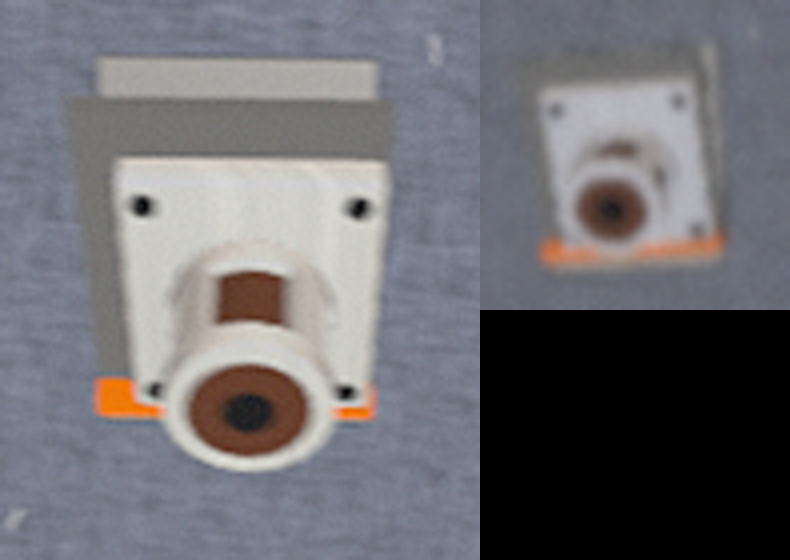

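Run:
```python
from h import *
from scipy.optimize import least_squares
s=np.load("s1.npy",allow_pickle=True).item()
w=lambda u,v:(210+u/4,60+v/4)
t=lambda u,v:(175+(u-480)/5.636,185+v/5.636)
A="a"
obs=[("wrist",(0,0,31),w(249,408)),("wrist",(0,26,31),w(165,406)),("wrist",(0,-26,31),w(335,406)),
("wrist",(1,1),w(141,206)),("wrist",(1,-1),w(358,208)),("wrist",(-1,1),w(153,390)),("wrist",(-1,-1),w(345,393)),
("wrist",(45,40,-31),w(113,160)),("wrist",(45,-40,-31),w(390,160)),
("top",(0,0,31),t(611,209)),("top",(1,1),t(556,110)),("top",(1,-1),t(678,102)),("top",(-1,-1),t(697,229))]
def r(p):
    Rm=R.from_euler("xyz",[0,-.6,p[3]]).as_matrix();o=[]
    for n,l,q in obs:
        l=np.array(l if len(l)==3 else (l[0]*p[4]*1000,l[1]*p[5]*1000,-17))/1000
        P=Rm@l+p[:3]
        e=proj(n,P,s)-np.array(q)
        if n=="wrist": e=e-p[6:8]
        o.append(e)
    return np.concatenate(o+[p[6:8]*.3])
f=least_squares(r,[.53,.24,.08,.06,.036,.031,0,0]);print(f.x.round(4),f.fun[:-2].reshape(-1,2).round(1))
m=f.x[:3];ax=R.from_euler("xyz",[0,-.6,f.x[3]]).as_matrix()[:,2]
for h in(.015,.018,.02,.031):print(h,(m+ax*h).round(4))
def tri(a,b,z0):
    g=lambda p:np.r_[proj("wrist",p,s)-a,proj("top",p,s)-b]
    q=least_squares(g,[.45,.03,z0]);return q.x.round(4),q.fun.round(1)
print("handle top",tri((432,211),(125+437/3,165+224/3),.08))
```

```text
[ 0.5154  0.2426  0.0638  0.0517  0.0374  0.0328  2.06   -1.0918] [[-0.   0.2]
 [-0.7  0.5]
 [ 0.1  0.9]
 [ 0.  -0. ]
 [ 0.3 -0.1]
 [ 0.7  0. ]
 [ 0.1 -0.4]
 [ 1.4 -0.9]
 [-1.8 -0.4]
 [ 0.   0.2]
 [-0.4  0. ]
 [ 0.1 -0.1]
 [ 0.1  0. ]]
0.015 [0.507  0.2422 0.0762]
0.018 [0.5053 0.2421 0.0787]
0.02 [0.5042 0.242  0.0803]
0.031 [0.498  0.2417 0.0894]
handle top (array([0.4442, 0.0353, 0.0801]), array([ 0.1, -0.1, -0.2,  0.4]))
```

Request:
{"fn": "jog_arm", "kwargs": {"targets": [[[0.009,0.003,-0.03],-0.5,1],[[0.0095,0.0036,-0.04],0,1],[[0,0,-0.04],0,1],[[0,0,-0.04],0,1],[[0,0,-0.04],0,1],[[0,0,-0.035],0,1],[[0,0,-0.025],0,1],[[0,0,-0.023],0,1]], "grip_force": 30}}

```text
t: 2.82
tool_pos: [0.5042, 0.2395, 0.0546]
eef_rot: [3.14, 0.003, 0.052]
ft_force: [0.4, 0.7, 0.3]
opening: 0.0856
grasp_force: 0.0
```

Request:
{"fn": "jog_arm", "kwargs": {"targets": [[[0,0,0],0,1],[[0,0,0],0,-1],[[0,0,0],0,-1],[[0,0,0],0,-1],[[0,0,0],0,-1],[[0,0,0],0,-1],[[0,0,0],0,-1],[[0,0,0],0,-1]]}}

```text
t: 3.48
tool_pos: [0.5066, 0.2414, 0.0593]
eef_rot: [-3.14, -0.003, 0.052]
ft_force: [-1.4, 0.2, 6.2]
opening: 0.0513
grasp_force: 32.0
```

Request:
{"fn": "jog_arm", "kwargs": {"targets": [[[0,0,0.015],0,-1],[[0,0,0.025],0,-1],[[0,0,0.03],0,-1],[[0,0,0.02],0,-1],[[0,-0.03,0],0,-1],[[0,-0.035,0],0,-1],[[0,-0.035,0],0,-1],[[0,-0.03,0],0,-1]]}}

```text
t: 4.15
tool_pos: [0.5047, 0.1077, 0.1474]
eef_rot: [3.14, 0.001, 0.051]
ft_force: [-0.1, 0.4, -4.3]
opening: 0.0512
grasp_force: 33.0
```

Request:
{"fn": "jog_arm", "kwargs": {"targets": [[[0,-0.01,-0.03],0,-1],[[0,0,-0.03],0,-1],[[0,0,-0.02],0,-1],[[0,0,-0.01],0,-1],[[0,0,-0.005],0,-1],[[0,0,0],0,-1]]}}

```text
t: 4.65
tool_pos: [0.505, 0.1007, 0.0519]
eef_rot: [3.142, 0.001, 0.053]
ft_force: [0.1, -0.1, -2.4]
opening: 0.0514
grasp_force: 32.9
```

Run:
```python
from h import *
import cv2
s=bot.read_state();im=bot.grab_frame("wrist");b=bot.grab_frame("scene");print(s["t"],s["tool_pos"],s["ft_force"],s["opening"])
cv2.imwrite("pics/w2.png",np.hstack([cv2.resize(im[...,::-1],(448,336)),cv2.resize(b[140:265,270:400,::-1],(350,336))]))
```

```text
4.65 [0.50501225 0.10070159 0.05189042] [ 0.07577804 -0.13825695 -2.44976254] 0.051363304698445675
```

View pics/w2.png

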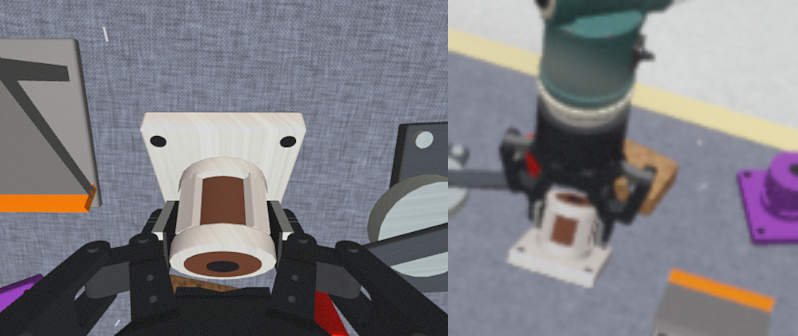

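The housing is held, still leaning, with its low edge just touching the bench. Now I roll it upright by an arc in +x while pressing down.

Request:
{"fn": "jog_arm", "kwargs": {"targets": [[[0.005,0,-0.002],0,-1],[[0.005,0,-0.0015],0,-1],[[0.0045,0,-0.002],0,-1],[[0.0045,0,-0.002],0,-1],[[0.0045,0,-0.0025],0,-1],[[0.0045,0,-0.003],0,-1],[[0.004,0,-0.003],0,-1],[[0.004,0,-0.003],0,-1]], "grip_force": 20}}

```text
t: 5.42
tool_pos: [0.5441, 0.1009, 0.035]
eef_rot: [-3.142, -0.004, 0.052]
ft_force: [1.1, -0.3, 11.6]
opening: 0.0512
grasp_force: 36.2
```

Request:
{"fn": "jog_arm", "kwargs": {"targets": [[[0.001,0,-0.002],0,-1],[[0,0,-0.002],0,-1],[[0,0,0],0,-1]]}}

```text
t: 5.67
tool_pos: [0.5482, 0.1013, 0.0325]
eef_rot: [-3.141, -0.011, 0.051]
ft_force: [4.7, -1.4, 13.3]
opening: 0.051
grasp_force: 36.6
```

Request:
{"fn": "jog_arm", "kwargs": {"targets": [[[0,0,0.002],0,0.7],[[0,0,0],0,0.9],[[0,0,0],0,1],[[0,0,0],0,1],[[0,0,0.03],0,1],[[0,0,0.04],0,1],[[-0.02,0,0.04],0,1],[[-0.02,0,0.03],0,1]]}}

```text
t: 6.33
tool_pos: [0.5042, 0.101, 0.1704]
eef_rot: [-3.141, -0.001, 0.052]
ft_force: [-0.2, -0.6, 0.1]
opening: 0.0857
grasp_force: 0.0
```

Request:
{"fn": "jog_arm", "kwargs": {"targets": [[[-0.02,0,0.03],0,1],[[0,0,0],0,1],[[0,0,0],0,1]]}}

```text
t: 6.58
tool_pos: [0.484, 0.1006, 0.2002]
eef_rot: [3.141, -0.004, 0.052]
ft_force: [-0.2, -0.9, -0.2]
opening: 0.0854
grasp_force: 0.0
```

Run:
```python
from h import *
import cv2
s=bot.read_state();im=bot.grab_frame("wrist");t=bot.grab_frame("top");print(s["t"],s["tool_pos"],s["eef_rot"],s["ft_force"])
np.save("s3.npy",s,allow_pickle=True)
cv2.imwrite("pics/w3f.png",im[...,::-1]);cv2.imwrite("pics/t3f.png",t[...,::-1])
cv2.imwrite("pics/w3.png",im[...,::-1])
```

```text
6.5833 [0.48397675 0.10055203 0.20018984] [ 3.14066559 -0.00360242  0.05243244] [-0.16740095 -0.89287653 -0.15321241]
```

View pics/w3.png

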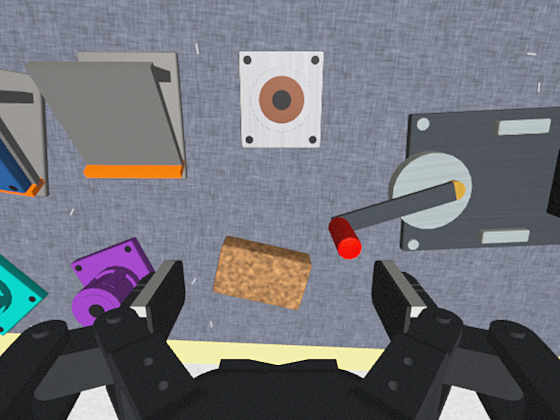

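The housing now stands upright on the bench, core at (282,99) and flange corners at (240,52), (323,51), (321,147), (242,147). The lever handle top is at (348,247).

Run:
```python
from h import *
s=np.load("s3.npy",allow_pickle=True).item()
b=np.array([2.06,-1.09])
f=lambda u,v,z:ray("wrist",np.array([u,v])+b,z,s).round(4)
g=lambda u,v,z:ray("wrist",np.array([u,v]),z,s).round(4)
for k,a in dict(core=(282,99,.062),c1=(240,52,.014),c2=(323,51,.014),c3=(321,147,.014),c4=(242,147,.014),p1=(411,114,.012),p4=(401,249,.012),ch1=(524,127,.022),ch2=(506,237,.022),piv=(459,188,.037),hand=(348,247,.0815)).items():print(k,f(*a),g(*a))
```

```text
core [0.5657 0.1007 0.062 ] [0.5648 0.1024 0.062 ]
c1 [0.6068 0.1415 0.014 ] [0.6057 0.1434 0.014 ]
c2 [0.6116 0.064  0.014 ] [0.6106 0.0659 0.014 ]
c3 [0.5229 0.0577 0.014 ] [0.5217 0.0597 0.014 ]
c4 [0.5188 0.1378 0.014 ] [0.5176 0.1399 0.014 ]
p1 [ 0.5596 -0.0288  0.012 ] [ 0.5584 -0.0269  0.012 ]
p4 [ 0.4142 -0.0428  0.012 ] [ 0.4127 -0.0407  0.012 ]
ch1 [ 0.5531 -0.1368  0.022 ] [ 0.552 -0.135  0.022]
ch2 [ 0.4383 -0.149   0.022 ] [ 0.4369 -0.1471  0.022 ]
piv [ 0.4926 -0.0777  0.037 ] [ 0.4914 -0.0759  0.037 ]
hand [0.4439 0.0356 0.0815] [0.4427 0.0373 0.0815]
```

Request:
{"fn": "jog_arm", "kwargs": {"targets": [[[0.027,0,-0.005],0,1],[[0.027,0,-0.015],0,1],[[0.027,0,-0.02],0,1],[[0,0,-0.035],0,1],[[0,0,-0.035],0,1],[[0,0,-0.03],0,1],[[0,0,-0.027],0,1],[[0,0,0],0,1]], "grip_force": 30}}

```text
t: 7.35
tool_pos: [0.5598, 0.0993, 0.0241]
eef_rot: [3.14, 0.013, 0.052]
ft_force: [-1.1, 0.2, 0.1]
opening: 0.0854
grasp_force: 0.0
```

Request:
{"fn": "jog_arm", "kwargs": {"targets": [[[0,0,0],0,-1],[[0,0,0],0,-1],[[0,0,0],0,-1],[[0,0,0],0,-1],[[0,0,0],0,-1],[[0,0,0],0,-1],[[0,0,0],0,-1]]}}

```text
t: 7.93
tool_pos: [0.5661, 0.1009, 0.0333]
eef_rot: [-3.141, -0.003, 0.052]
ft_force: [0.0, -0.1, 8.1]
opening: 0.0508
grasp_force: 32.9
```

Request:
{"fn": "jog_arm", "kwargs": {"targets": [[[0,0,0.015],0,-1],[[0,0,0.03],0,-1],[[0,0,0.035],0,-1],[[0,0,0.03],0,-1],[[-0.009,-0.02,0],0,-1],[[-0.009,-0.034,0],0,-1],[[-0.009,-0.034,0],0,-1],[[-0.009,-0.034,0],0,-1]]}}

```text
t: 8.6
tool_pos: [0.5274, -0.023, 0.1415]
eef_rot: [3.141, 0.001, 0.053]
ft_force: [0.9, 0.3, -4.3]
opening: 0.0507
grasp_force: 32.9
```

Request:
{"fn": "jog_arm", "kwargs": {"targets": [[[-0.009,-0.034,0],0,-1],[[-0.009,-0.034,0],1,-1],[[-0.009,-0.034,0],1.2,-1],[[-0.008,-0.02,0],0,-1],[[0,0,0],0,-1],[[0,0,0],0,-1]]}}

```text
t: 9.1
tool_pos: [0.4924, -0.1452, 0.1412]
eef_rot: [3.141, 0.002, 0.087]
ft_force: [0.2, 0.6, -4.4]
opening: 0.0508
grasp_force: 32.9
```

Run:
```python
from h import *
import cv2
s=bot.read_state();im=bot.grab_frame("wrist");print(s["t"],s["tool_pos"],s["eef_rot"],s["ft_force"],s["opening"])
np.save("s4.npy",s,allow_pickle=True)
cv2.imwrite("pics/w4.png",im[...,::-1])
```

```text
9.1 [ 0.49236709 -0.1452024   0.14120081] [3.14142813e+00 1.51340127e-03 8.65136734e-02] [ 0.15703459  0.55210709 -4.36054542] 0.05081642824188615
```

View pics/w4.png

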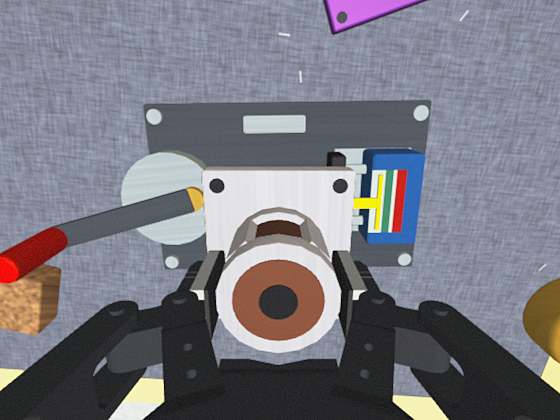

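The housing is held level over the nest. Far cheek centre at (274,124), plate bolts at (154,117), (421,113), (172,262), (404,259), pad front at about x=328, flange corners at (203,168) and (355,167).

Run:
```python
from h import *
s=np.load("s4.npy",allow_pickle=True).item()
b=np.array([2.06,-1.09])
f=lambda u,v,z:ray("wrist",np.array([u,v])+b,z,s).round(4)
for k,a in dict(b1=(154,117,.014),b2=(421,113,.014),b3=(172,262,.014),b4=(404,259,.014),p1=(145,103,.012),p2=(431,100,.012),ch1=(274,124,.022),padf=(328,152,.038),fl1=(203,168,.122),fl2=(355,167,.122),h1=(217,185,.122),h2=(340,185,.122),core=(278,301,.170),ptr=(382,203,.05)).items():print(k,f(*a))
t=lambda u,v,z:ray("top",(125+u/3,165+v/3),z).round(4)
print([t(*a) for a in((513,128,.014),(721,103,.014),(740,229,.014),(528,254,.014))])
```

```text
b1 [ 0.5505 -0.0399  0.014 ]
b2 [ 0.572  -0.2548  0.014 ]
b3 [ 0.4212 -0.0532  0.014 ]
b4 [ 0.4426 -0.2674  0.014 ]
p1 [ 0.5607 -0.0323  0.012 ]
p2 [ 0.5826 -0.2615  0.012 ]
ch1 [ 0.5537 -0.1373  0.022 ]
padf [ 0.5374 -0.18    0.038 ]
fl1 [ 0.534  -0.1033  0.122 ]
fl2 [ 0.5411 -0.1802  0.122 ]
h1 [ 0.5258 -0.1107  0.122 ]
h2 [ 0.5312 -0.174   0.122 ]
core [ 0.4916 -0.145   0.17  ]
ptr [ 0.5041 -0.224   0.05  ]
[array([ 0.5495, -0.0423,  0.014 ]), array([ 0.5717, -0.2569,  0.014 ]), array([ 0.4417, -0.2687,  0.014 ]), array([ 0.4201, -0.0544,  0.014 ])]
```

Request:
{"fn": "jog_arm", "kwargs": {"targets": [[[0.0037,0.0025,0],0.6,-1],[[0,0,-0.03],0,-1],[[0,0,-0.03],0,-1],[[0,0,-0.02],0,-1],[[0,0,0],0,-1],[[0,0,0],0,-1],[[0,0,0],0,-1]]}}

```text
t: 9.73
tool_pos: [0.4989, -0.1399, 0.0627]
eef_rot: [3.141, -0.002, 0.103]
ft_force: [1.0, -0.3, -4.0]
opening: 0.0507
grasp_force: 33.1
```

Request:
{"fn": "jog_arm", "kwargs": {"targets": [[[-0.0027,-0.0025,-0.005],-0.1,-1],[[0,0,0],0,-1],[[0,0,-0.006],0,-1],[[0,0,-0.005],0,-1],[[0,0,0],0,-1],[[0,0,0],0,-1]]}}

```text
t: 10.23
tool_pos: [0.4947, -0.1435, 0.0454]
eef_rot: [-3.142, 0.0, 0.099]
ft_force: [0.1, 0.0, -3.9]
opening: 0.0508
grasp_force: 33.4
```

Request:
{"fn": "jog_arm", "kwargs": {"targets": [[[0,0,-0.002],0,-1],[[0,0,0],0,-1],[[0,0,0],0,-1],[[0,0,0],0,-1]]}}

```text
t: 10.57
tool_pos: [0.4948, -0.1433, 0.045]
eef_rot: [3.141, 0.0, 0.1]
ft_force: [-5.9, 0.8, 12.1]
opening: 0.0512
grasp_force: 35.1
```

Contact with the plate at the expected height. Opening slightly, then rising.

Request:
{"fn": "jog_arm", "kwargs": {"targets": [[[0,0,0.001],0,0.4],[[0,0,0],0,0.4],[[0,0,0],0,0.4],[[0,0,0.015],0,0.4],[[0,0,0.03],0,0.4],[[0,0,0.035],0,0.6],[[-0.02,0.0,0.035],0,1],[[-0.02,0,0.02],0,1]]}}

```text
t: 11.23
tool_pos: [0.4565, -0.1432, 0.1826]
eef_rot: [3.14, -0.004, 0.1]
ft_force: [-0.1, -0.2, 0.9]
opening: 0.0853
grasp_force: 0.0
```

Request:
{"fn": "jog_arm", "kwargs": {"targets": [[[0,0,0],0,1],[[0,0,0],0,1],[[0,0,0],0,1],[[0,0,0],0,1]]}}

```text
t: 11.57
tool_pos: [0.4548, -0.1433, 0.1785]
eef_rot: [-3.14, 0.001, 0.099]
ft_force: [-0.5, 0.3, -0.1]
opening: 0.0857
grasp_force: 0.0
```

Run:
```python
from h import *
import cv2
s=bot.read_state();im=bot.grab_frame("wrist");print(s["t"],s["tool_pos"],s["eef_rot"],s["ft_force"],s["opening"])
np.save("s5.npy",s,allow_pickle=True)
cv2.imwrite("pics/w5.png",im[...,::-1])
```

```text
11.5667 [ 0.4547605  -0.14332807  0.1785164 ] [-3.14043126e+00  1.17687492e-03  9.92810658e-02] [-0.53127424  0.29927313 -0.07892644] 0.08574059690726049
```

View pics/w5.png

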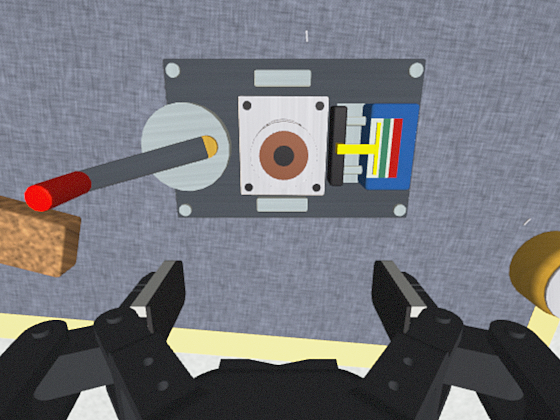

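The housing stands flat and square between the cheeks, core at (283,155), with a gap to the cam and a small gap to the pad front (x≈329). The pointer reads at the pad-out end, at x≈378. Measuring the stop distance and the handle.

Run:
```python
from h import *
s=np.load("s5.npy",allow_pickle=True).item()
b=np.array([2.06,-1.09])
f=lambda u,v,z:ray("wrist",np.array([u,v])+b,z,s)
yaw=.1;n=None
c1,c2=f(282.5,78,.022),f(282.5,204.5,.022);n=(c1+c2)/2;print("nest",n,"yaw",np.arctan2(*(c1-c2)[[1,0]]))
c,sn=np.cos(yaw),np.sin(yaw)
L=lambda p:(np.array([[c,sn],[-sn,c]])@(p-n)[:2]).round(4)
P=f(208,147,.037)
for k,p in dict(core=f(283.5,155.5,.074),fl=f(238,146,.026),fr=f(327,146,.026),pad=f(330,145,.038),piv=P,hand=f(39,197,.082),handb=f(83,182,.04)).items():print(k,p.round(4),L(p))
h=f(39,197,.082);print("phi",np.degrees(np.arctan2(*(h-P)[[1,0]])),np.hypot(*(h-P)[:2]))
# pointer row in image for later tracking
import cv2
im=cv2.imread("pics/w5.png");hsv=cv2.cvtColor(im,cv2.COLOR_BGR2HSV);m=cv2.inRange(hsv,(25,150,120),(35,255,255));m[:, :330]=0;m[:, 420:]=0;m[210:]=0
ys,xs=np.where(m);print(xs.min(),xs.max(),ys.min(),ys.max())
for u in range(362,414,2):print(u,im[148,u,::-1],im[130,u,::-1])
```

```text
nest [ 0.49635823 -0.1439829   0.022     ] yaw 0.10424846316206235
core [ 0.4941 -0.144   0.074 ] [-0.0023  0.0002]
fl [ 0.4918 -0.1037  0.026 ] [-0.0005  0.0406]
fr [ 0.4997 -0.1843  0.026 ] [-0.0006 -0.0404]
pad [ 0.5021 -0.1847  0.038 ] [ 0.0016 -0.0411]
piv [ 0.4897 -0.0787  0.037 ] [-0.0001  0.0656]
hand [0.4448 0.0411 0.082 ] [-0.0328  0.1893]
handb [0.448  0.0311 0.04  ] [-0.0306  0.1791]
phi 110.57201495424832 0.12794936628949508
337 380 123 174
362 [242 240  10] [11 36 65]
364 [243 240  10] [30 50 73]
366 [243 240  10] [35 56 77]
368 [242 240  10] [18 41 66]
370 [243 240  10] [178 186 178]
372 [242 240  10] [226 232 226]
374 [239 235  10] [224 231 228]
376 [243 240   7] [177 169 111]
378 [241 238  83] [246 245   2]
380 [188 209 205] [239 239 166]
382 [ 62 132  96] [182 201 191]
384 [ 72 138 107] [ 65 133 101]
386 [ 64 136 102] [ 70 137 106]
388 [204 224 212] [ 53 128  92]
390 [219 201 189] [222 232 225]
392 [193  19  10] [215 192 181]
394 [192  34  20] [195  27  21]
396 [190  34  25] [195  33  32]
398 [201  25   9] [197  33  31]
400 [ 53  99 167] [204  20  14]
402 [ 44 100 177] [ 55  99 169]
404 [ 45 100 174] [ 42 100 172]
406 [ 50 101 176] [ 49 102 176]
408 [ 43 101 173] [ 46 102 173]
410 [ 44 101 172] [ 46 100 174]
412 [ 40  98 175] [ 46  99 175]
```

Request:
{"fn": "jog_arm", "kwargs": {"targets": [[[-0.0018,0.036,0],0,1],[[-0.0018,0.036,-0.01],0,1],[[-0.0018,0.036,-0.02],0,1],[[-0.0018,0.036,-0.02],0,1],[[-0.0018,0.035,-0.02],0,1],[[0,0,-0.03],0,1],[[0,0,-0.0335],0,1],[[0,0,0],0,1]], "grip_force": 20}}

```text
t: 12.28
tool_pos: [0.4413, 0.0364, 0.0405]
eef_rot: [-3.14, 0.012, 0.102]
ft_force: [-0.8, -0.7, 0.0]
opening: 0.0851
grasp_force: 0.0
```

Request:
{"fn": "jog_arm", "kwargs": {"targets": [[[0,0,0],0,0],[[0,0,0],0,-1],[[0,0,0],0,-1],[[0,0,0],0,-1],[[0,0,0],0,-1],[[0,0,0],0,-1],[[0,0,0],0,-1],[[0,0,0],0,-1]]}}

```text
t: 12.95
tool_pos: [0.4467, 0.0372, 0.0476]
eef_rot: [-3.14, -0.003, 0.1]
ft_force: [-2.6, 4.9, 6.7]
opening: 0.0216
grasp_force: 23.2
```

Request:
{"fn": "jog_arm", "kwargs": {"targets": [[[0.0101,0.0032,0],0,-1],[[0.0103,0.0023,0],0,-1],[[0.0105,0.0013,0],0,-1],[[0.0105,0.0005,0],0,-1],[[0.0105,-0.0005,0],0,-1],[[0.0105,-0.0013,0],0,-1],[[0.0103,-0.0023,0],0,-1],[[0.0101,-0.0032,0],0,-1]]}}

```text
t: 13.62
tool_pos: [0.5296, 0.041, 0.0476]
eef_rot: [-3.135, -0.004, 0.101]
ft_force: [-1.3, 14.1, -0.6]
opening: 0.0214
grasp_force: 23.2
```

Request:
{"fn": "jog_arm", "kwargs": {"targets": [[[0.0097,-0.004,0],0,-1],[[0.0094,-0.0049,0],0,-1],[[0.0089,-0.0057,0],0,-1],[[0.0084,-0.0064,0],0,-1],[[0.0078,-0.0071,0],0,-1],[[0,0,0],0,-1],[[0,0,0],0,-1]]}}

```text
t: 14.2
tool_pos: [0.5803, 0.0163, 0.0482]
eef_rot: [-3.129, -0.019, 0.102]
ft_force: [17.6, 18.3, -16.9]
opening: 0.0205
grasp_force: 21.6
```

```bash
cat > ptr.py <<'E'
from h import *
import cv2,sys
s=bot.read_state();t=np.array(bot.grab_frame("top"));w=bot.grab_frame("wrist")
print(s["t"],s["tool_pos"],s["ft_force"],s["opening"])
cv2.imwrite(f"pics/t{sys.argv[1]}.png",t[...,::-1]);cv2.imwrite(f"pics/w{sys.argv[1]}.png",w[...,::-1])
def cen(im,lo,hi,box):
    m=cv2.inRange(cv2.cvtColor(im,cv2.COLOR_RGB2HSV),lo,hi)
    y0,y1,x0,x1=box;m[:y0]=0;m[y1:]=0;m[:,:x0]=0;m[:,x1:]=0
    ys,xs=np.where(m);return len(xs),xs.mean().round(2) if len(xs) else None,ys.mean().round(2) if len(xs) else None,(xs.min(),xs.max()) if len(xs) else None
box=(200,245,340,375)
t0=cv2.imread("pics/top0.png")[...,::-1].copy()
for im in(t0,t):print("yellow",cen(im,(22,90,90),(38,255,255),box),"red",cen(im,(0,120,60),(8,255,255),box))
p=ray("top",(313,226),.05)
print("wrist yellow",cen(w,(25,150,120),(35,255,255),(0,300,300,560)))
E
python3 ptr.py 6
```

```text
14.2 [0.58033308 0.01633171 0.04818851] [ 17.59053781  18.25055998 -16.86733381] 0.02054169642438455
yellow (36, np.float64(351.72), np.float64(220.44), (np.int64(346), np.int64(358))) red (0, None, None, None)
yellow (13, np.float64(355.62), np.float64(219.92), (np.int64(353), np.int64(358))) red (0, None, None, None)
wrist yellow (0, None, None, None)
```

Request:
{"fn": "jog_arm", "kwargs": {"targets": [[[0,0,0],0,1],[[0,0,0],0,1],[[0,0,0],0,1],[[0,0,0.035],0,1],[[0,0,0.04],0,1],[[-0.02,0,0.04],0,1],[[-0.02,0,0.035],0,1],[[0,0,0],0,1]]}}

```text
t: 14.97
tool_pos: [0.5345, 0.0073, 0.2]
eef_rot: [3.138, -0.008, 0.099]
ft_force: [1.7, 0.1, -0.2]
opening: 0.0855
grasp_force: 0.0
```

Request:
{"fn": "jog_arm", "kwargs": {"targets": [[[-0.02,-0.02,0],0,1],[[-0.02,-0.02,0],0,1],[[0,0,0],0,1],[[0,0,0],0,1],[[0,0,0],0,1]]}}

```text
t: 15.38
tool_pos: [0.4943, -0.033, 0.1936]
eef_rot: [3.141, -0.001, 0.098]
ft_force: [1.8, -0.1, -0.8]
opening: 0.0855
grasp_force: 0.0
```

```bash
cat > look.py <<'E'
from h import *
import cv2,sys
def cens(w,ranges,box=(0,330,0,560)):
    hsv=cv2.cvtColor(w,cv2.COLOR_RGB2HSV);m=sum(cv2.inRange(hsv,*r) for r in ranges)
    y0,y1,x0,x1=box;k=np.zeros_like(m);k[y0:y1,x0:x1]=m[y0:y1,x0:x1]
    n,_,st,c=cv2.connectedComponentsWithStats(k)
    return [(st[i].tolist(),c[i].round(1).tolist()) for i in range(1,n) if st[i][4]>25]
if __name__=="__main__":
    s=bot.read_state();w=bot.grab_frame("wrist");np.save(f"s{sys.argv[1]}.npy",s,allow_pickle=True)
    print(s["t"],s["tool_pos"],s["eef_rot"],s["opening"])
    cv2.imwrite(f"pics/w{sys.argv[1]}.png",w[...,::-1])
    print("red",cens(w,[((0,170,60),(6,255,255)),((174,170,60),(180,255,255))]))
    print("yellow",cens(w,[((25,150,120),(35,255,255))]))
    print("green",cens(w,[((65,70,60),(85,255,255))]))
E
python3 look.py 7
```

```text
15.3833 [ 0.49431736 -0.03303813  0.19362379] [ 3.14117964e+00 -6.53918659e-04  9.79327902e-02] 0.0855218017894621
red [([209, 87, 35, 30, 811], [225.5, 102.1]), ([488, 175, 17, 50, 340], [496.0, 199.3])]
yellow [([444, 178, 42, 45, 447], [467.2, 200.5])]
green [([479, 175, 15, 50, 266], [486.1, 199.3])]
```

Run:
```python
from h import *
import cv2
s=np.load("s7.npy",allow_pickle=True).item();b=np.array([2.06,-1.09]);im=cv2.imread("pics/w7.png")
f=lambda u,v,z:ray("wrist",np.array([u,v])+b,z,s).round(4)
for z in(.06,.07,.082):print(f(225.5,102.1,z))
P=np.array([.4895,-.0785]);h=f(225.5,102.1,.07)[:2]-P;print(np.hypot(*h),np.degrees(np.arctan2(h[1],h[0])))
r=cv2.imread("pics/w7.png")
hsv=cv2.cvtColor(im,cv2.COLOR_BGR2HSV)
for v in(184,200,215):print(v,[(u,*im[v,u,::-1]) for u in range(466,510,2)])
```

```text
[0.5686 0.0168 0.06  ]
[0.5686 0.0153 0.07  ]
[0.5686 0.0135 0.082 ]
0.12269983700070673 49.859614430972414
184 [(466, np.uint8(25), np.uint8(50), np.uint8(75)), (468, np.uint8(30), np.uint8(53), np.uint8(76)), (470, np.uint8(28), np.uint8(45), np.uint8(74)), (472, np.uint8(25), np.uint8(49), np.uint8(74)), (474, np.uint8(53), np.uint8(73), np.uint8(101)), (476, np.uint8(232), np.uint8(237), np.uint8(229)), (478, np.uint8(226), np.uint8(233), np.uint8(227)), (480, np.uint8(188), np.uint8(197), np.uint8(186)), (482, np.uint8(233), np.uint8(218), np.uint8(1)), (484, np.uint8(249), np.uint8(243), np.uint8(0)), (486, np.uint8(171), np.uint8(194), np.uint8(171)), (488, np.uint8(74), np.uint8(141), np.uint8(112)), (490, np.uint8(68), np.uint8(137), np.uint8(105)), (492, np.uint8(155), np.uint8(186), np.uint8(167)), (494, np.uint8(231), np.uint8(249), np.uint8(243)), (496, np.uint8(200), np.uint8(44), np.uint8(38)), (498, np.uint8(199), np.uint8(30), np.uint8(20)), (500, np.uint8(199), np.uint8(33), np.uint8(20)), (502, np.uint8(213), np.uint8(29), np.uint8(5)), (504, np.uint8(49), np.uint8
[... 1671 characters left out ...]
uint8(67), np.uint8(138), np.uint8(109)), (484, np.uint8(70), np.uint8(137), np.uint8(107)), (486, np.uint8(175), np.uint8(199), np.uint8(181)), (488, np.uint8(229), np.uint8(233), np.uint8(225)), (490, np.uint8(196), np.uint8(13), np.uint8(6)), (492, np.uint8(198), np.uint8(30), np.uint8(30)), (494, np.uint8(200), np.uint8(35), np.uint8(28)), (496, np.uint8(192), np.uint8(47), np.uint8(44)), (498, np.uint8(23), np.uint8(103), np.uint8(181)), (500, np.uint8(51), np.uint8(104), np.uint8(177)), (502, np.uint8(46), np.uint8(101), np.uint8(174)), (504, np.uint8(48), np.uint8(104), np.uint8(175)), (506, np.uint8(47), np.uint8(103), np.uint8(175)), (508, np.uint8(38), np.uint8(99), np.uint8(174))]
```

Run:
```python
import cv2
cv2.imwrite("pics/c7.png",cv2.resize(cv2.imread("pics/w7.png")[70:270,190:530],None,fx=2.3,fy=2.3,interpolation=2))
```

```text
(no output)
```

View pics/c7.png

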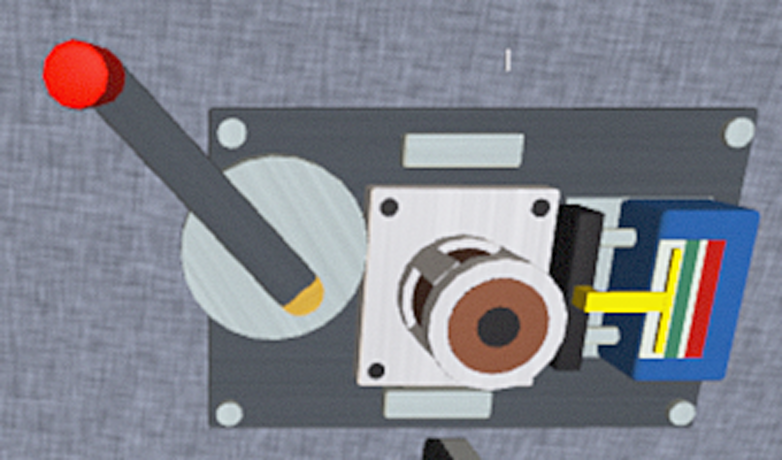

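The last crop shows the pad still out, with its pointer just before the green, and the cam touching the housing. The handle top is at crop (77,74); the fingers had slipped along it. I'll regrip with the fingers closing along the tangent.

Request:
{"fn": "jog_arm", "kwargs": {"targets": [[[0.025,0.016,0],6,1],[[0.025,0.016,0],6,1],[[0.0245,0.016,-0.01],6,1],[[0,0,-0.02],6,1],[[0,0,-0.03],6,1],[[0,0,-0.03],0,1],[[0,0,-0.03],0,1],[[0,0,-0.027],0,1]], "grip_force": 20}}

```text
t: 16.1
tool_pos: [0.5686, 0.0165, 0.0441]
eef_rot: [-3.14, 0.0, 0.624]
ft_force: [0.2, -1.0, -0.2]
opening: 0.0853
grasp_force: 0.0
```

Request:
{"fn": "jog_arm", "kwargs": {"targets": [[[0,0,0],0,0],[[0,0,0],0,-0.3],[[0,0,0],0,-1],[[0,0,0],0,-1],[[0,0,0],0,-1],[[0,0,0],0,-1],[[0,0,0],0,-1],[[0,0,0],0,-1]]}}

```text
t: 16.77
tool_pos: [0.5699, 0.0157, 0.0481]
eef_rot: [3.14, -0.003, 0.623]
ft_force: [-0.3, 0.4, 6.8]
opening: 0.0212
grasp_force: 21.8
```

Request:
{"fn": "jog_arm", "kwargs": {"targets": [[[0.0035,-0.0032,0],0,-1],[[0.0035,-0.0033,0],0,-1],[[0.0036,-0.0039,0],0,-1],[[0.0036,-0.0039,0],0,-1],[[0.0038,-0.005,0],0,-1],[[0.0038,-0.0052,0],0,-1],[[0,0,0],0,-1],[[0,0,0],0,-1]]}}

```text
t: 17.43
tool_pos: [0.5927, -0.0066, 0.0481]
eef_rot: [3.141, -0.006, 0.623]
ft_force: [3.3, 4.7, 2.7]
opening: 0.0217
grasp_force: 21.6
```

```bash
python3 ptr.py 8; python3 look.py 9
```

```text
17.4333 [ 0.59271758 -0.006574    0.04813946] [3.32321443 4.69495256 2.68908933] 0.02169288681378575
yellow (36, np.float64(351.72), np.float64(220.44), (np.int64(346), np.int64(358))) red (0, None, None, None)
yellow (0, None, None, None) red (0, None, None, None)
wrist yellow (0, None, None, None)
17.5333 [ 0.59274318 -0.00655568  0.04815792] [ 3.14121742 -0.00655786  0.62308555] 0.02132174001644958
red [([250, 246, 56, 84, 3865], [277.9, 292.0])]
yellow []
green []
```

Request:
{"fn": "jog_arm", "kwargs": {"targets": [[[0.0023,-0.0035,0],0,-1],[[0.0022,-0.0036,0],0,-1],[[0.0022,-0.004,0],0,-1],[[0.0021,-0.0041,0],0,-1],[[0,0,0],0,-1],[[0,0,0],0,-1],[[0,0,0],0,-1]]}}

```text
t: 18.17
tool_pos: [0.6015, -0.0211, 0.0481]
eef_rot: [-3.141, -0.007, 0.623]
ft_force: [2.5, 6.4, 2.1]
opening: 0.0211
grasp_force: 21.5
```

Request:
{"fn": "jog_arm", "kwargs": {"targets": [[[0,0,0],0,0],[[0,0,0],0,1],[[0,0,0],0,1],[[0,0,0],0,1],[[0,0,0.035],0,1],[[0,0,0.04],0,1],[[-0.03,0,0.03],-6,1],[[-0.04,-0.01,0.01],-6,1]]}}

```text
t: 18.83
tool_pos: [0.5344, -0.0316, 0.1649]
eef_rot: [3.14, -0.009, 0.411]
ft_force: [0.5, 0.2, 1.1]
opening: 0.0856
grasp_force: 0.0
```

Request:
{"fn": "jog_arm", "kwargs": {"targets": [[[-0.03,-0.025,0.01],-6,1],[[-0.02,-0.035,0.01],-6,1],[[0,-0.03,0],-6,1],[[0,0,0],0,1],[[0,0,0],0,1],[[0,0,0],0,1]]}}

```text
t: 19.33
tool_pos: [0.4805, -0.1238, 0.1807]
eef_rot: [-3.141, -0.0, 0.1]
ft_force: [-0.1, 0.4, 0.0]
opening: 0.0856
grasp_force: 0.0
```

```bash
python3 look.py 10
python3 - <<'E'
from h import *
import cv2
s=np.load("s10.npy",allow_pickle=True).item();im=cv2.imread("pics/w10.png");hsv=cv2.cvtColor(im,cv2.COLOR_BGR2HSV)
m=cv2.inRange(hsv,(25,150,120),(35,255,255));m[:,:200]=0;m[300:]=0
ys,xs=np.where(m);print(xs.min(),xs.max(),ys.min(),ys.max())
def cl(p):
    r,g,b=map(int,p[::-1])
    return "Y" if r>200 and g>190 and b<100 else "W" if min(r,g,b)>180 else "G" if g>r+40 and g>b+15 else "R" if r>g+80 else "B" if b>r+80 else "."
for v in range(ys.min()-4,ys.max()+5,5):print(v,xs.min(),"".join(cl(im[v,u]) for u in range(xs.min(),xs.max()+35)))
E
```

```text
19.3333 [ 0.48049931 -0.12378967  0.18065162] [-3.14133919e+00 -9.57243487e-05  9.98063164e-02] 0.08562057445519994
red [([129, 6, 54, 48, 1616], [154.5, 30.2]), ([403, 152, 14, 55, 407], [409.8, 178.8])]
yellow [([359, 155, 45, 51, 560], [385.2, 180.0])]
green [([400, 152, 6, 12, 29], [403.0, 155.4])]
359 403 155 205
151 359 ...........WWWWWWWWWWW..................BBBBBBB............BBBBBBBBBBBBBB......
156 359 ...........W................WWWWWWWWWWWW.YYY.G.WWWRRRRRRRR.BBBBBBBBBBBBB.......
161 359 ..........WWWWWW............WWWWWWWWWWW.YYYYGGWWWRRRRRRRRRBBBBBBBBBBBBBB.......
166 359 ..........WWWWW............WWWWWWWWWWWW.YYY...WWWRRRRRRRR.BBBBBBBBBBBBB........
171 359 ..........WWWWW............WWWWWWWWWWW.YYYYGGWWWRRRRRRRR.BBBBBBBBBBBBB.........
176 359 ...YYYYYYYYYYYYYYYYYYYYYYYYYYYYYYYYYYYYYYY.GWWW.RRRRRRRRBBBBBBBBBBBBB..........
181 359 ..YYYYYYYYYYYYYYYYYYYYYYYYYYYYYYYYYYYYYYYY.GWWWRRRRRRRR.BBBBBBBBBBBBB..........
186 359 ........WWWWW...BBBBBBBB.WWWWWWWWWWW.YYYYG.WWW.RRRRRRRRBBBBBBBBBBBBB...........
191 359 ........WWWWW............WWWWWWWWWWW.YYYY..WWWRRRRRRRRBBBBBBBBBBBBBB...........
196 359 .......WWWWWWWWWW.......WWWWWWWWWWW.YYYYGGWWWRRRRRRRR.BBBBBBBBBBBBB............
201 359 .......W.WWWW...W.......WWWWWWWWWWW.YYY.GWWW.RRRRRRRRBBBBBBBBBBBBB.............
206 359 ......WWWWWW...........WWWWWWWWWWW.GGGGG.WWWRRRRRRRR.BBBBBBBBBBBB..............
```

The pointer's bar sits inside the green band, at about 6 mm. The gripper is clear of everything, so I'm handing in.

```bash
python3 -c "
from station import bot
print(bot.job_done())"
```

```text
the job is handed in; nothing more can be done
None
```

The job is handed in at about 19 s of the 61 s allowed: the bare housing is flat in the nest, and the cam is closed so the pointer reads about 6 mm, inside the green band. Housing and lever are let go and the gripper is clear. The first grip on the handle slipped, so I regripped it before closing the cam. The simulator gave no verdict, and I did not re-check squareness or the other bench items after closing the cam.

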